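# Index the bangle to its next division

### The job

On the jeweller's indexing stand, press the sprung plunger in with a fingertip and, keeping it pressed, turn the table clockwise (seen from above) to the very next notch, then let the plunger spring out so that it locks there. Nothing is gripped or lifted: the bangle stays lying round its wooden centre on the table, and everything else on the bench is left where it is.

Things in the scene. Friction and masses are not known exactly. Their poses are not given: they have to be found in the camera images.
- plunger_cap (a point): Centre of the flat top of the plunger's round steel push cap, 32 mm wide, top 78 mm above the bench when out, pressed straight down. It stands on a round dark boss (44 mm wide, top 66 mm above the bench) at the end of the short arm sticking out from the rim of the round aluminium table, 130 mm from the table's axis, and goes round with the table.
- table_axis (a point): Point on the vertical axis of the round table (180 mm wide), level with its upper face, 52 mm above the bench. Frame fixed to the stand: x points from the axis to the upright column of the marking arm (150 mm away, arm top 139 mm above the bench); the plunger starts on the opposite side (-x).
- next_notch (a point): The notch to go to: middle of the mouth of the first notch clockwise, seen from above, from the plunger's start. Open notches 30 degrees apart are cut in the rim of the fixed steel index plate below the table. Point on the plate's upper face, 32 mm above the bench, 121 mm from the axis; the plunger belongs on the line from the axis through it.
- turntable (a joint): Angle of the table in rad, growing clockwise seen from above: 0 in the notch where it starts, 0.524 (30 degrees) in the next; play in a notch about 0.01. Once freed it turns easily (about 0.5 N at the cap), so that a fingertip pressing on the cap drags it round by friction.
- plunger (a joint): How far the plunger is pressed in, m: 0 sprung out (its tooth locks the table in a notch), 0.010 fully in (face then 2 mm above the boss). Spring 2.5 N at the start, 6 N fully in. Beyond about 0.007 the table is free. Let go within about 2 mm of a notch it springs out; elsewhere it stays in at 0.005 to 0.006 and the table stays free.
- bangle_center (a point): Centre of the loose silver-coloured bangle, a plain ring 71 mm outside, 61 mm inside and 12 mm high that lies flat on the table round a wooden centre (54 mm wide, 16 mm high). It turns with the table and is not to be lifted off.
Not all that is in view belongs to the job. Leave any red look-alike of the part that bears bangle_center alone.

How it is judged (in metres and radians):
On the way, in this order (a step that is already met when the one before it is completed fails the run):
1. the plunger is pressed in while the table still stands at its first notch (value of joint plunger above 0.006 m and value of joint turntable below 0.1 rad), for 0.1 s.
2. the table is turned clockwise towards the next notch with the plunger held in (value of joint turntable above 0.26 rad and value of joint plunger above 0.004 m and contact force between the fingers and plunger above 0.5 N), for 0.05 s.
At the end, for the whole second after the job is handed in: The table stands still at the next notch clockwise (30 degrees on, within 1.4 degrees), the plunger has sprung out to within 2 mm of fully out, and the bangle still lies flat round the wooden centre (value of joint turntable between 0.4986 and 0.5486 rad and value of joint plunger below 0.002 m and velocity of joint turntable between -0.05 and 0.05 rad/s and horizontal distance between bangle_center and table_axis below 0.012 m and height (world z) of bangle_center below 0.063 m); the robot touches nothing.
It fails at once if the table was turned the wrong way by more than 8 degrees or past the next notch by more than 12 degrees (value of joint turntable below -0.14 rad or value of joint turntable above 0.7336 rad).
It fails at once if the bangle was lifted by more than 8 mm or pushed off its centre (height (world z) of bangle_center above 0.066 m or horizontal distance between bangle_center and table_axis above 0.02 m).
It fails at once if something else on the bench was moved or lifted by more than 15 mm (distance of any of jar, pliers, sanding_block, dapping_block, hammer, file, pickle_bottle from where it was at the start of the episode above 0.015 m).
It also fails if it takes over 35 s, if anything falls off the work surface, if the arm or the gripper's body presses on something with over 40 N, if the wrist force passes 120 N, or if a joint passes its speed limit or range.

### The arm

A 6-joint arm with a two-finger parallel gripper is mounted at the origin on the work surface. World frame = base frame: x ahead of the robot, y to its left, z up, the work surface at z = 0. Lengths are in m, angles in degrees, forces in N, time in s.
With the tool pointing down it reaches from about 0.25 to 0.775 m from the base axis. Payload 4 kg.
Tool frame: the origin (TCP) lies at the very end of the fingers, on their centre line; the grasp point (between the pads) lies 19 mm behind it; z points along the fingers, x is the direction in which the jaws open and shut, and the axes are right-handed (so a half turn about z gives the same grasp; the last joint's range is limited). The gripper opens to 85 mm and grips with 20 to 120 N. Pads are 22 mm wide; open, the fingers measure 114 mm over their backs; the gripper's body (76 mm by 85 mm) begins 54 mm behind the grasp point. The pads swing forward as they close: fully open they stand 13 mm farther back than shut.
Start: joints at [60.04, 4.996, 78.535, -0, 96.463, -5.907], TCP at [0.224, 0.502, 0.193] pointing down, gripper open.
Joint ranges: [-177.83, 177.83], [-43.37, 116.18], [15.69, 146.23], [-61.86, 241.86], [9.47, 152.12], [-147.06, 147.06]. Speed limits (degrees/s): [159.86, 159.86, 180, 180, 180, 180].

### API

Orientations are given as a 3x3 rotation matrix whose columns are the frame's x, y, z axes.
In Python, from bench import arm, viewer, hand_in, models gives the robot as it stands.
- The arm moves only by the tool servo_tool, never from a script. Its argument "moves" is a list that holds one entry, the list of rows, each a list of 7 numbers: the closure, from 0 (fully open) to 1 (shut), then the shift along the world's x, y, z in mm, then the turn, a rotation vector about the world's x, y, z in rad. In form: [[[fingers, x, y, z, rx, ry, rz], ...]]. A call has 1 to 10 rows; each row shifts and turns the commanded pose from where the row before left it; what a row does not reach is not made up. A row lasts 1/8 s, in which the tool goes at most 62.5 mm and 10.7 degrees, less where a joint would pass 70% of its speed; a pose out of reach is approached as far as the arm can. A call with a gripper value outside its range is refused whole. The fingers move at their own pace and stop on an object; "newtons" is the grip in N (left out, the last holds). Time passes only in rows, so rows that do not move let the fingers close. It gives the time, the measured TCP pose, the force and the opening at its end, in the units of the state.
- arm.get_state(): the state, without advancing time (a new reading comes with each control period).
- viewer.grab_frame(name): name is "side" or "top" or "wrist"; returns (picture, depth): 400x640x3 uint8, red, green, blue; 400x640 float32, m along the optical axis (not along the pixel's ray), 0 where there is no reading.
- viewer.get_calibration(name): a dict with "vfov" (degrees; the focal length in pixels is half the picture's height over the tangent of half this angle, whatever the lens; pixels are square), "cx", "cy" (the principal point, pixels), "extrinsics" (4x4, takes a point from world to camera coordinates). Camera axes: x right, y up, looking along -z (the intrinsics and any distortion apply to the point x, -y, -z); pixel columns grow to the right and rows downward; lengths in m; the calibration is good to about 2 mm. The wrist camera is an equidistant fisheye: a pixel r from the principal point sees the ray r / f radians off the axis. A picture is of the moment at which its call begins: read the wrist's pose just before it. get_calibration takes no time and is no camera call; for the wrist camera it gives the pose at the moment of the call.
- hand_in(): hands the job in, once; it reports no verdict.
Trained networks look in the newest picture that a camera, given by its name, has taken for a name from the list of things; names that differ only in an ending like _2 or _b are one class to them, and where a whole thing is asked for, a point or a joint stands for the part that bears it (a point fixed in the world has none). Each returns a list of dicts, best first, with "score" (0 to 1); they miss things now and then, are a little off and sometimes report something else, mostly with a low value. They report only what shows in the picture. A call takes as long as a camera call. They do not tell look-alikes from the thing itself.
- models.trace(camera, thing): "mask" (400x640 bool, what is visible of it) and "xy" ([column, row] in pixels, amid what is visible of it).
- models.pinpoint(camera, thing): "xy" ([column, row] in pixels: a listed point, or the origin of a listed thing).
The state is a dict: "clock": time; "joints": joint angles; "qvel": joint speeds; "joint_efforts": joint torques, N m; "tcp_pos": TCP position; "tcp_rot": TCP orientation; "contact_force": force on the tool from outside, world axes, zero at the start; "ft_torque": the same for the moment, N m; "opening": opening from 0.0 (shut) to 1.0 (fully open).
Only numpy, scipy, OpenCV 4.12 (cv2) and the standard library are available. Lean on these libraries where they do the work, as an engineer would, in place of code of your own. Each camera call takes 0.05 s, during which the arm holds its last target. There are 200 camera calls.

## Working session

There is one attempt and no reset: what is moved stays moved. The work goes in short steps, Python scripts to look and compute and a tool call to move; the robot and the scene stay as the last step left them, time stands still between calls to the robot, and variables do not carry over. Pictures are saved under pics/ and viewed, about 8 in all and at most 12, crops included, and the job is handed in when it is done.

Besides the shell and the picture viewer there is one more tool, called after "Request:" as a command line: name --argument value ..., lists and objects as JSON in quotes. servo_tool: Moves the arm, as the interface text tells. Its arguments: {"type":"object","properties":{"moves":{"type":"array"},"newtons":{"type":"number"}},"required":["moves"]}

```bash
mkdir -p pics; cat > h.py <<'E'
import numpy as np, cv2
from bench import arm, viewer, hand_in, models
def cal(n):
    c=viewer.get_calibration(n); f=200/np.tan(np.radians(c["vfov"]/2)); return f,c["cx"],c["cy"],np.array(c["extrinsics"])
def ray(n,xy,c=None):
    f,cx,cy,E=c or cal(n); u,v=xy[0]-cx,xy[1]-cy
    if n=="wrist":
        r=np.hypot(u,v); t=r/f; d=np.array([np.sin(t)*u/r,-np.sin(t)*v/r,-np.cos(t)])
    else: d=np.array([u/f,-v/f,-1])
    R=E[:3,:3]; return -R.T@E[:3,3], R.T@d
def onz(n,xy,z,c=None):
    o,d=ray(n,xy,c); return o+d*(z-o[2])/d[2]
def tri(rs):
    A=0;b=0
    for o,d in rs:
        d=d/np.linalg.norm(d);P=np.eye(3)-np.outer(d,d);A=A+P;b=b+P@o
    return np.linalg.solve(A,b)
def save(n,im): cv2.imwrite("pics/"+n,im[...,::-1])
E
python3 - <<'E'
from h import *
np.set_printoptions(precision=4,suppress=True)
Z=dict(plunger_cap=.078,table_axis=.052,next_notch=.032,bangle_center=.058)
for n in("top","side"):
    im,d=viewer.grab_frame(n); save(n+"1.png",im); c=cal(n); print(n,c[0],viewer.get_calibration(n).keys())
    for t in Z:
        for r in models.pinpoint(n,t)[:3]: print(t,round(r["score"],2),np.array(r["xy"]),onz(n,r["xy"],Z[t],c))
E
```

```text
top 415.829392655073 dict_keys(['vfov', 'cx', 'cy', 'extrinsics'])
plunger_cap 0.65 [299.7 230.6] [ 0.4952 -0.0616  0.078 ]
table_axis 0.91 [322.1 173. ] [ 0.6084 -0.1056  0.052 ]
next_notch 0.81 [276. 212.] [ 0.5351 -0.013   0.032 ]
bangle_center 0.78 [241.3 279. ] [0.4067 0.0506 0.058 ]
bangle_center 0.77 [323.5 174.6] [ 0.6041 -0.1082  0.058 ]
bangle_center 0.61 [220.1 235.4] [0.4895 0.0914 0.058 ]
side 448.31871074989846 dict_keys(['vfov', 'cx', 'cy', 'extrinsics'])
plunger_cap 0.62 [306.7 210.1] [ 0.4885 -0.0638  0.078 ]
table_axis 0.88 [361.9 200.1] [ 0.6171 -0.1042  0.052 ]
next_notch 0.6 [308.2 202. ] [ 0.5393 -0.0124  0.032 ]
bangle_center 0.84 [281.8 272.3] [ 0.3568 -0.1393  0.058 ]
bangle_center 0.83 [457.1 256.8] [ 0.6306 -0.3438  0.058 ]
bangle_center 0.74 [360.8 201.5] [ 0.6071 -0.1096  0.058 ]
```

View pics/top1.png

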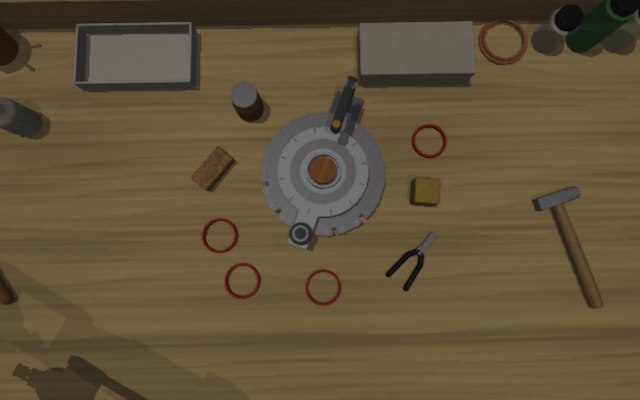

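View pics/side1.png

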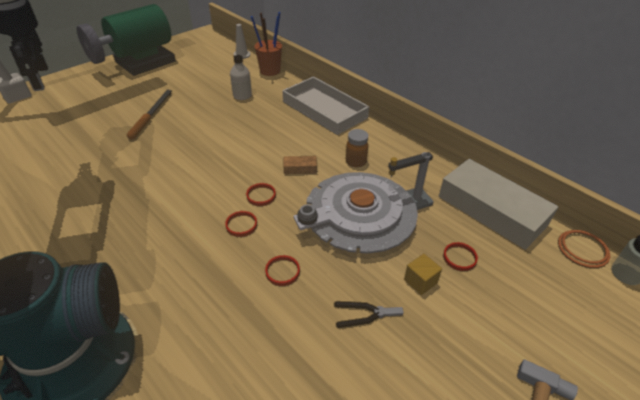

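The top view shows the stand at about (322,172) with the plunger cap at (300,232) pointing towards the viewer, and the next clockwise notch to its left at (276,212). Possible confusions:
- **Red rings:** these look like the bangle and lie at (220,235), (242,280), (323,287) and (430,140). The copper ring at (503,42) is another one. The real bangle is the silver ring at (323,172).
- **Orange knob:** the one at (337,125) is the tip of the marking arm, not the plunger.

The side view agrees: the cap is at (307,210) and the axis at (362,200). I'll move above the cap with the fingers shut.

Request:
servo_tool --moves '[[[1,24,-54,4,0,0,0],[1,24,-54,4,0,0,0],[1,24,-54,4,0,0,0],[1,24,-54,4,0,0,0],[1,24,-54,4,0,0,0],[1,24,-54,4,0,0,0],[1,24,-54,4,0,0,0],[1,24,-54,4,0,0,0],[1,24,-54,4,0,0,0],[1,0,0,0,0,0,0]]]'

```text
clock: 1.75
tcp_pos: [0.4412, 0.0127, 0.2292]
tcp_rot: [[0.414, 0.91, 0.0], [0.91, -0.414, -0.001], [-0.001, 0.0, -1.0]]
contact_force: [-0.3, 0.6, -0.4]
opening: -0.001
```

```bash
python3 - <<'E'
from h import *
np.set_printoptions(precision=4,suppress=True)
s=arm.get_state(); print(s["clock"],s["tcp_pos"],s["tcp_rot"],s["contact_force"],s["opening"])
Z=dict(plunger_cap=.078,table_axis=.052,next_notch=.032,bangle_center=.058)
c=cal("wrist"); print("cam",ray("wrist",(300,100),c)[0])
im,d=viewer.grab_frame("wrist"); save("w1.png",im)
for t in Z:
    for r in models.pinpoint("wrist",t)[:3]: print(t,round(r["score"],2),np.array(r["xy"]),onz("wrist",r["xy"],Z[t],c))
E
```

```text
1.75 [0.4412 0.0127 0.2292] [[ 0.4141  0.9102  0.0001]
 [ 0.9102 -0.4141 -0.0008]
 [-0.0007  0.0004 -1.    ]] [-0.2619  0.586  -0.3627] -0.0010816478767482784
cam [0.3716 0.0433 0.4101]
plunger_cap 0.6 [278.4 232.9] [ 0.492  -0.0664  0.078 ]
next_notch 0.6 [333.5 235. ] [ 0.542 -0.015  0.032]
```

View pics/w1.png

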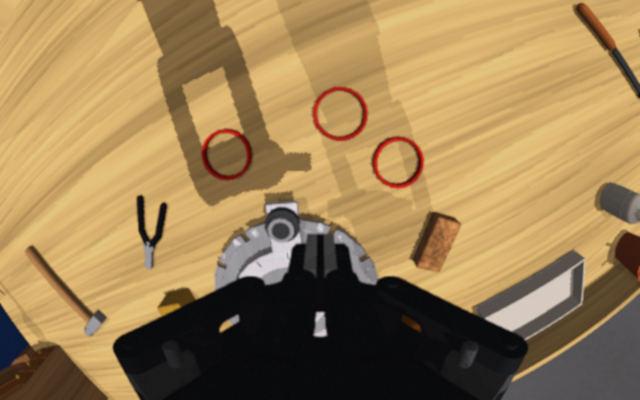

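```bash
python3 - <<'E'
from h import *
np.set_printoptions(precision=4,suppress=True)
a=cv2.imread("pics/w1.png")[180:280,220:380]; b=cv2.imread("pics/top1.png")[150:250,250:400]
b2=cv2.imread("pics/side1.png")[160:260,280:440]
r=lambda x:cv2.resize(x,(400,250),interpolation=cv2.INTER_CUBIC)
cv2.imwrite("pics/crop1.png",np.vstack([np.hstack([r(a),cv2.resize(b[:, :],(375,250),interpolation=cv2.INTER_CUBIC)]),np.hstack([r(b2),np.zeros((250,375,3),np.uint8)])]))
P=dict(cap=[("top",(299.7,230.6)),("side",(306.7,210.1))],axis=[("top",(322.1,173)),("side",(361.9,200.1))],notch=[("top",(276,212)),("side",(308.2,202))])
for k,v in P.items(): print(k,tri([ray(n,x) for n,x in v]))
for n in("top","side"):
    im,d=viewer.grab_frame(n);
    for t in("plunger_cap","table_axis","turntable"):
        for m in models.trace(n,t)[:2]:
            mk=m["mask"]; ys,xs=np.nonzero(mk); print(n,t,round(m["score"],2),m["xy"],len(xs),xs.min(),xs.max(),ys.min(),ys.max())
E
```

```text
cap [ 0.4942 -0.0601  0.0716]
axis [ 0.609  -0.1073  0.059 ]
notch [ 0.5357 -0.0143  0.0357]
top plunger_cap 0.62 [297.6, 230.0] 233 291 308 225 241
top table_axis 0.67 [323.8, 169.9] 12793 260 383 76 248
top turntable 0.86 [318.5, 174.9] 6969 277 367 127 248
side plunger_cap 0.66 [307.1, 214.0] 177 300 314 204 218
side table_axis 0.75 [369.5, 205.5] 8214 293 432 152 252
side table_axis 0.71 [305.1, 212.0] 196 299 314 204 218
side turntable 0.8 [355.1, 206.8] 4281 293 401 176 234
```

View pics/crop1.png

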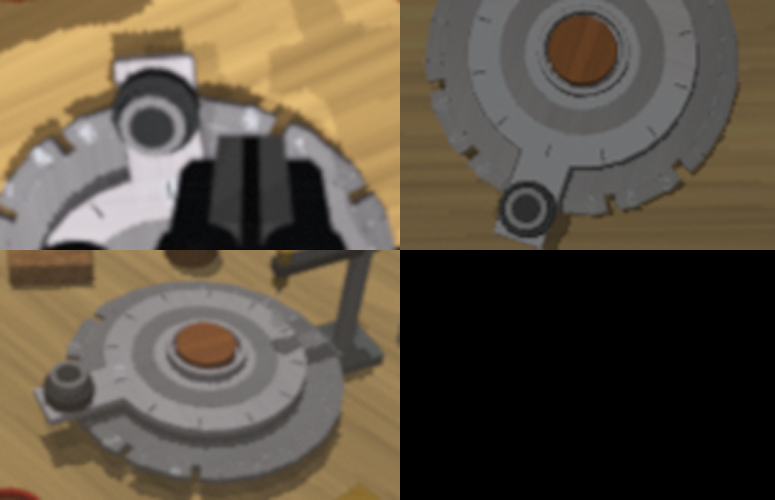

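The crops show the cap top at top (300.4,233.6), side (307.2,208.4) and wrist (281.2,230.8). The first clockwise notch mouth is near top (278.5,211), and the wooden centre is at top (323.2,170). I'll triangulate from these.

```bash
python3 - <<'E'
from h import *
np.set_printoptions(precision=4,suppress=True)
C=[("top",(300.4,233.6)),("side",(307.2,208.4)),("wrist",(281.2,230.8))]
print("cap",tri([ray(*x) for x in C]),[onz(*x,.078) for x in C])
A=[("top",(323.2,170)),("side",(280+207/2.5,160+94/2.5))]
print("wood",tri([ray(*x) for x in A]),[onz(*x,.068) for x in A])
print("notch",onz("top",(278.5,211),.032))
# table outline from turntable mask in top
viewer.grab_frame("top"); m=models.trace("top","turntable")[0]["mask"].astype(np.uint8)
m=cv2.morphologyEx(m,cv2.MORPH_OPEN,np.ones((35,35),np.uint8))
p=max(cv2.findContours(m,0,1)[0],key=len); e=cv2.fitEllipse(p); print(e,onz("top",e[0],.052))
E
```

```text
cap [ 0.4911 -0.0605  0.077 ] [array([ 0.4896, -0.0628,  0.078 ]), array([ 0.4927, -0.0607,  0.078 ]), array([ 0.4904, -0.0576,  0.078 ])]
wood [ 0.6125 -0.1084  0.0653] [array([ 0.6112, -0.1076,  0.068 ]), array([ 0.6111, -0.1108,  0.068 ])]
notch [ 0.537 -0.018  0.032]Traceback (most recent call last):
  File "<stdin>", line 11, in <module>
ValueError: max() iterable argument is empty
```

Request:
servo_tool --moves '[[[1,17,-24,-35,0,0,0],[1,17,-24,-35,0,0,0],[1,16,-25,-35,0,0,0],[1,0,0,-30,0,0,0],[1,0,0,-8,0,0,0],[1,0,0,0,0,0,0]]]'

```text
clock: 3.25
tcp_pos: [0.4901, -0.0566, 0.0864]
tcp_rot: [[0.407, 0.913, -0.0], [0.913, -0.407, 0.0], [0.0, -0.0, -1.0]]
contact_force: [-0.2, -0.8, 0.4]
opening: 0.001
```

```bash
python3 - <<'E'
from h import *
t,_=viewer.grab_frame("top"); s,_=viewer.grab_frame("side"); w,_=viewer.grab_frame("wrist")
r=lambda x:cv2.resize(x,(400,250),interpolation=cv2.INTER_CUBIC)
save("c2.png",np.vstack([np.hstack([r(t[160:260,230:390]),r(s[150:250,240:400])]),np.hstack([r(w[180:280,220:380]),np.zeros((250,400,3),np.uint8)])]))
E
```

```text
(no output)
```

View pics/c2.png

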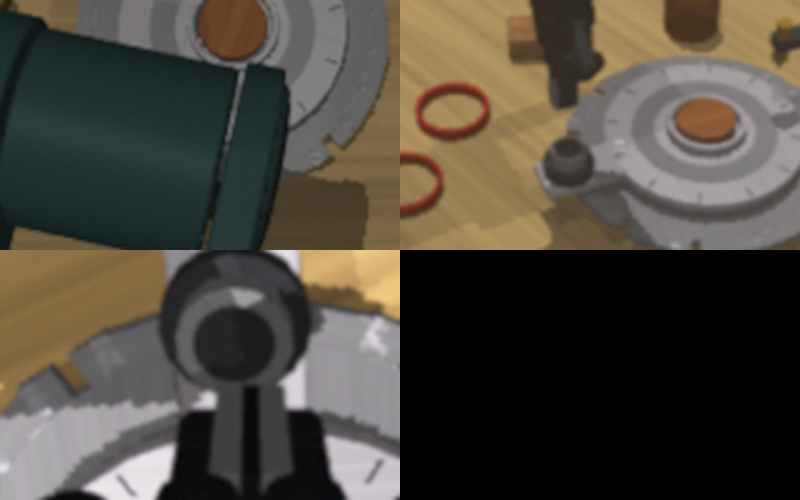

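```bash
python3 - <<'E'
from h import *
np.set_printoptions(precision=4,suppress=True)
def proj(n,p):
    f,cx,cy,E=cal(n); q=E[:3,:3]@p+E[:3,3]; x,y,z=q[0],-q[1],-q[2]
    if n=="wrist":
        r=np.hypot(x,y); t=np.arctan2(r,z); return np.array([cx+f*t*x/r,cy+f*t*y/r])
    return np.array([cx+f*x/z,cy+f*y/z])
s=arm.get_state(); print(s["clock"],s["tcp_pos"],s["contact_force"]); T=np.array(s["tcp_pos"])
for n in("side","wrist"): print(n,"tcp",proj(n,T),"cap",proj(n,np.array([.491,-.0605,.078])))
print("side tip px at 305,192; on z=.0864:",onz("side",(305.2,192),.0864))
_,d=viewer.grab_frame("side")
for xy in((305,189),(306,192),(307,209),(362,198)):
    f,cx,cy,E=cal("side");z=d[xy[1],xy[0]];o,r=ray("side",xy);print(xy,z,o+r*z)
for xy in((314,230),(316,240),(322,240),(318,220)):
    pass
_,d=viewer.grab_frame("wrist"); c=cal("wrist");f,cx,cy,E=c
for xy in((313,214),(328,214),(320,250)):
    o,r=ray("wrist",xy,c); z=d[xy[1],xy[0]]; t=np.hypot(xy[0]-cx,xy[1]-cy)/f; print(xy,z,o+r*z/np.cos(t))
print(cx,cy,f,onz("wrist",(220+235/2.5,180+90/2.5),.078))
E
```

```text
3.4 [ 0.4913 -0.0568  0.0882] [ 0.6169 -0.0118  0.5843]
side tcp [305.3878 204.2414] cap [306.5236 208.7299]
wrist tcp [322.0348 221.0788] cap [316.5939 216.8114]
side tip px at 305,192; on z=.0864: [ 0.5175 -0.0272  0.0864]
(305, 189) 0.88146013 [ 0.4809 -0.068   0.1449]
(306, 192) 0.89892673 [ 0.4881 -0.0627  0.1288]
(307, 209) 0.93436015 [ 0.4905 -0.0625  0.079 ]
(362, 198) 0.9812231 [ 0.6106 -0.1091  0.0659]
(313, 214) 0.20477168 [ 0.488  -0.0618  0.0778]
(328, 214) 0.20482609 [ 0.492  -0.0528  0.0777]
(320, 250) 0.13579115 [ 0.4806 -0.0534  0.1469]
319.89783721920674 191.35909630174677 309.70691628693146 [ 0.4895 -0.0618  0.078 ]
```

```bash
python3 - <<'E'
from h import *
np.set_printoptions(precision=4,suppress=True)
im,d=viewer.grab_frame("side"); f,cx,cy,E=cal("side")
for v in range(184,214,2):
    o,r=ray("side",(306,v)); print(v,im[v,306],(o+r*d[v,306]))
im,d=viewer.grab_frame("wrist"); c=cal("wrist");f,cx,cy,E=c
for v in range(222,262,4):
    xy=(325,v);o,r=ray("wrist",xy,c); z=d[v,325]; t=np.hypot(xy[0]-cx,xy[1]-cy)/f; print(v,im[v,325],z,o+r*z/np.cos(t))
print(arm.get_state()["opening"])
E
```

```text
184 [49 42 35] [ 0.4841 -0.0675  0.1557]
186 [50 43 36] [ 0.4828 -0.0689  0.1522]
188 [50 44 39] [ 0.4834 -0.0682  0.1461]
190 [47 41 34] [ 0.485  -0.0663  0.1386]
192 [71 62 50] [ 0.4852 -0.066   0.1328]
194 [142 120  82] [ 0.5769  0.037  -0.0006]
196 [164 136  91] [ 0.5719  0.0314 -0.0001]
198 [158 135 100] [0.566  0.025  0.0015]
200 [150 129  99] [ 0.5396 -0.0046  0.0327]
202 [136 115  86] [ 0.536  -0.0086  0.0315]
204 [112  97  75] [ 0.4997 -0.0492  0.078 ]
206 [59 53 46] [ 0.4962 -0.0531  0.0772]
208 [52 47 42] [ 0.4903 -0.0597  0.0801]
210 [58 54 48] [ 0.4869 -0.0634  0.0791]
212 [63 60 55] [ 0.4817 -0.0692  0.0811]
222 [26 27 28] 0.20578827 [ 0.4958 -0.0568  0.0778]
226 [29 29 31] 0.20625739 [ 0.4984 -0.0579  0.0782]
230 [68 67 68] 0.20816785 [ 0.5015 -0.0592  0.0773]
234 [65 66 66] 0.15021685 [ 0.4807 -0.0509  0.131 ]
238 [62 62 62] 0.1476504 [ 0.4813 -0.0513  0.1339]
242 [62 62 63] 0.1434508 [ 0.4813 -0.0513  0.1383]
246 [62 61 62] 0.13854013 [ 0.4808 -0.0512  0.1433]
250 [61 61 62] 0.13549556 [ 0.4811 -0.0514  0.1466]
254 [61 61 61] 0.13190396 [ 0.481  -0.0514  0.1503]
258 [58 57 58] 0.12741335 [ 0.4804 -0.0512  0.1549]
0.0019147927451035635
```

The side and wrist depth readings both put the visible fingertip at z ≈ 0.130, but the reported TCP is at 0.088. That is about 42 mm apart, so the two disagree. I'll go down in small steps and use the force reading to find the real contact.

Request:
servo_tool --moves '[[[1,0,-4,-2,0,0,0],[1,0,0,-2,0,0,0],[1,0,0,-2,0,0,0],[1,0,0,-2,0,0,0],[1,0,0,-2,0,0,0],[1,0,0,0,0,0,0]]]'

```text
clock: 4.35
tcp_pos: [0.49, -0.0607, 0.076]
tcp_rot: [[0.408, 0.913, -0.0], [0.913, -0.408, 0.0], [0.0, -0.0, -1.0]]
contact_force: [-0.9, -0.4, -0.3]
opening: 0.004
```

```bash
cat > tip.py <<'E'
from h import *
np.set_printoptions(precision=4,suppress=True)
def scan(n,u,v0,v1,st=2):
    im,d=viewer.grab_frame(n); c=cal(n);f,cx,cy,E=c
    for v in range(v0,v1,st):
        o,r=ray(n,(u,v),c);z=d[v,u]
        if n=="wrist": z=z/np.cos(np.hypot(u-cx,v-cy)/f)
        print(n,v,im[v,u],o+r*z)
    return im
E
python3 - <<'E'
from tip import *
s=arm.get_state();print(s["clock"],s["tcp_pos"],s["contact_force"])
scan("side",306,190,212)
E
```

```text
4.35 [ 0.49   -0.0607  0.076 ] [-0.8718 -0.434  -0.2668]
side 190 [50 44 36] [ 0.4814 -0.0703  0.1434]
side 192 [49 43 36] [ 0.4817 -0.0699  0.1376]
side 194 [50 43 36] [ 0.4807 -0.071   0.1336]
side 196 [48 41 35] [ 0.4816 -0.0698  0.1268]
side 198 [79 70 60] [ 0.4853 -0.0657  0.1161]
side 200 [147 128 100] [ 0.5402 -0.0039  0.0318]
side 202 [139 118  88] [ 0.5365 -0.008   0.0307]
side 204 [112  96  74] [ 0.5015 -0.0472  0.0754]
side 206 [61 55 48] [ 0.497  -0.0522  0.076 ]
side 208 [54 49 43] [ 0.4906 -0.0593  0.0795]
side 210 [55 49 42] [ 0.4871 -0.0632  0.0789]
```

At a reported 0.076 there is no force and the visible tip is at about 0.117, so the real fingertip sits about 41 mm behind the reported TCP. Contact should come near a reported 0.037.

Request:
servo_tool --moves '[[[1,0,0,-10,0,0,0],[1,0,0,-8,0,0,0],[1,0,0,-6,0,0,0],[1,0,0,-4,0,0,0],[1,0,0,0,0,0,0]]]'

```text
clock: 5.03
tcp_pos: [0.4899, -0.0607, 0.0478]
tcp_rot: [[0.408, 0.913, -0.001], [0.913, -0.408, 0.0], [-0.0, -0.001, -1.0]]
contact_force: [0.7, 1.1, -0.0]
opening: 0.003
```

```bash
python3 - <<'E'
from tip import *
s=arm.get_state();print(s["clock"],s["tcp_pos"],s["contact_force"])
im=scan("side",306,196,214); w,_=viewer.grab_frame("wrist")
r=lambda x:cv2.resize(x,(400,250),interpolation=cv2.INTER_CUBIC)
save("c3.png",np.hstack([r(im[150:250,240:400]),r(w[180:280,240:400])]))
E
```

```text
5.025 [ 0.4899 -0.0607  0.0478] [ 0.7035  1.1394 -0.019 ]
side 196 [52 47 39] [ 0.4629 -0.0909  0.1531]
side 198 [50 44 38] [ 0.4624 -0.0914  0.1485]
side 200 [50 43 35] [ 0.4665 -0.0867  0.1373]
side 202 [49 42 36] [ 0.4797 -0.0718  0.1128]
side 204 [50 43 36] [ 0.4806 -0.0707  0.1059]
side 206 [50 43 36] [ 0.4799 -0.0714  0.1011]
side 208 [57 51 44] [ 0.484  -0.0668  0.0894]
side 210 [55 49 43] [ 0.4877 -0.0625  0.0779]
side 212 [63 58 52] [ 0.4832 -0.0675  0.0788]
```

View pics/c3.png

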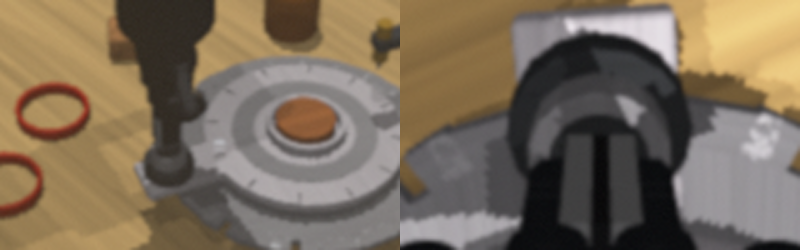

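The side view shows the tip just above the cap, at crop (168,155). The wrist view shows it centred on the cap, at crop (600,135). Next I'll press in small steps.

Request:
servo_tool --moves '[[[1,0,0,-4,0,0,0],[1,0,0,-3,0,0,0],[1,0,0,-2,0,0,0],[1,0,0,-2,0,0,0],[1,0,0,-2,0,0,0],[1,0,0,0,0,0,0]]]'

```text
clock: 5.88
tcp_pos: [0.49, -0.0607, 0.0353]
tcp_rot: [[0.408, 0.913, -0.0], [0.913, -0.408, 0.0], [0.0, -0.0, -1.0]]
contact_force: [-2.8, 0.7, 3.8]
opening: -0.001
```

Request:
servo_tool --moves '[[[1,0,0,-2,0,0,0],[1,0,0,-2,0,0,0],[1,0,0,0,0,0,0]]]'

```text
clock: 6.25
tcp_pos: [0.4902, -0.0607, 0.0313]
tcp_rot: [[0.408, 0.913, 0.0], [0.913, -0.408, 0.0], [0.0, -0.0, -1.0]]
contact_force: [-2.6, 0.3, 4.9]
opening: 0.005
```

Request:
servo_tool --moves '[[[1,0,0,-2,0,0,0],[1,0,0,0,0,0,0]]]'

```text
clock: 6.5
tcp_pos: [0.4902, -0.0607, 0.0298]
tcp_rot: [[0.408, 0.913, 0.0], [0.913, -0.408, 0.0], [0.0, 0.0, -1.0]]
contact_force: [-3.8, 0.8, 7.0]
opening: -0.0
```

Request:
servo_tool --moves '[[[1,0,0,-2,0,0,0],[1,0,0,0,0,0,0]]]'

```text
clock: 6.75
tcp_pos: [0.4903, -0.0605, 0.0296]
tcp_rot: [[0.407, 0.913, 0.0], [0.913, -0.407, 0.0], [0.0, 0.0, -1.0]]
contact_force: [-7.1, 1.3, 15.5]
opening: -0.001
```

The plunger is fully in: z stalls at 0.0296 and the force rises to 15 N. I'll ease off 1 mm and drag it clockwise along the arc, 24° to begin with.

Request:
servo_tool --moves '[[[1,0,0,1,0,0,0],[1,2.6,6.3,0,0,0,0],[1,3.0,6.1,0,0,0,0],[1,3.3,6.0,0,0,0,0],[1,3.6,5.8,0,0,0,0],[1,3.9,5.6,0,0,0,0],[1,0,0,0,0,0,0]]]'

```text
clock: 7.62
tcp_pos: [0.5087, -0.0307, 0.0298]
tcp_rot: [[0.407, 0.913, 0.005], [0.913, -0.407, -0.0], [0.002, 0.004, -1.0]]
contact_force: [-1.1, 1.6, 7.0]
opening: -0.004
```

```bash
python3 - <<'E'
from h import *
t,_=viewer.grab_frame("side")
w,_=viewer.grab_frame("wrist"); r=lambda x:cv2.resize(x,(400,250),interpolation=cv2.INTER_CUBIC)
save("c4.png",np.hstack([r(t[150:250,270:430]),r(w[180:280,240:400])]))
E
```

```text
(no output)
```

View pics/c4.png

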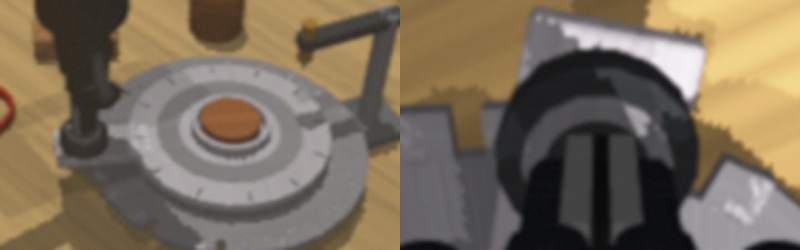

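The table follows and is about 15° round, with the finger still centred on the cap. I'll continue.

Request:
servo_tool --moves '[[[1,4.0,5.4,0,0,0,0],[1,4.3,5.2,0,0,0,0],[1,4.6,5.0,0,0,0,0],[1,4.8,4.8,0,0,0,0],[1,2.5,2.2,0,0,0,0],[1,0,0,0,0,0,0]]]'

```text
clock: 8.48
tcp_pos: [0.5292, -0.0084, 0.0298]
tcp_rot: [[0.407, 0.913, 0.005], [0.913, -0.407, -0.0], [0.002, 0.005, -1.0]]
contact_force: [0.0, 1.1, 6.6]
opening: 0.001
```

```bash
python3 - <<'E'
from h import *
s=arm.get_state(); T=np.array(s["tcp_pos"])[:2]-[.6115,-.108]; print(s["clock"],s["tcp_pos"],s["contact_force"],np.degrees(np.arctan2(T[1],T[0])),np.hypot(*T))
t,_=viewer.grab_frame("side")
w,_=viewer.grab_frame("wrist"); r=lambda x:cv2.resize(x,(400,250),interpolation=cv2.INTER_CUBIC)
save("c5.png",np.hstack([r(t[150:250,270:430]),r(w[180:280,240:400])]))
E
```

```text
8.475 [ 0.52924152 -0.00843083  0.0298118 ] [0.0434074  1.14303425 6.59860729] 129.5616153507451 0.12915292340405393
```

View pics/c5.png

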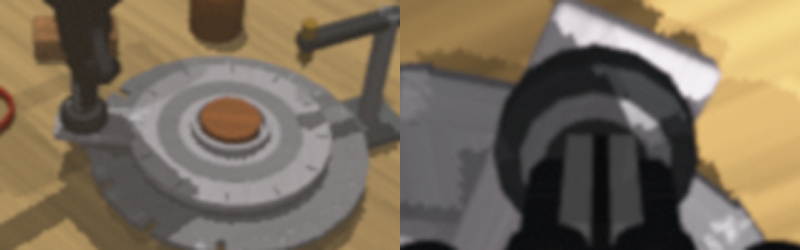

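Turned about 29° by the finger's angle. I'll advance the last degree and ease up until the force reading shows whether the plunger follows out.

Request:
servo_tool --moves '[[[1,1.5,1.2,0,0,0,0],[1,0,0,0,0,0,0],[1,0,0,2,0,0,0],[1,0,0,2,0,0,0],[1,0,0,0,0,0,0]]]'

```text
clock: 9.2
tcp_pos: [0.5298, -0.0078, 0.0331]
tcp_rot: [[0.408, 0.913, 0.004], [0.913, -0.408, -0.001], [0.0, 0.004, -1.0]]
contact_force: [1.6, -1.6, 5.1]
opening: -0.001
```

Request:
servo_tool --moves '[[[1,0,0,2,0,0,0],[1,0,0,0,0,0,0]]]'

```text
clock: 9.45
tcp_pos: [0.5287, -0.0074, 0.0344]
tcp_rot: [[0.408, 0.913, 0.001], [0.913, -0.408, -0.0], [0.0, 0.001, -1.0]]
contact_force: [1.6, -1.9, 3.9]
opening: 0.001
```

Request:
servo_tool --moves '[[[1,0,0,2,0,0,0],[1,0,0,0,0,0,0]]]'

```text
clock: 9.7
tcp_pos: [0.5269, -0.0066, 0.0352]
tcp_rot: [[0.407, 0.913, -0.003], [0.913, -0.407, 0.001], [-0.0, -0.003, -1.0]]
contact_force: [0.1, -0.1, 1.3]
opening: -0.002
```

Request:
servo_tool --moves '[[[1,0,0,3,0,0,0],[1,0,0,10,0,0,0],[1,0,0,20,0,0,0],[1,0,0,0,0,0,0]]]'

```text
clock: 10.2
tcp_pos: [0.5298, -0.0072, 0.0715]
tcp_rot: [[0.408, 0.913, 0.004], [0.913, -0.408, -0.0], [0.002, 0.004, -1.0]]
contact_force: [0.1, -0.3, -0.1]
opening: -0.002
```

```bash
cat > look.py <<'E'
from h import *
import sys
np.set_printoptions(precision=4,suppress=True)
A=np.array([.6115,-.108])
def pts(n):
    c=cal(n);f,cx,cy,E=c; im,d=viewer.grab_frame(n)
    v,u=np.mgrid[0:400,0:640]; x,y=u-cx,v-cy
    if n=="wrist":
        r=np.hypot(x,y)+1e-9;k=np.tan(r/f)/r; X,Y=x*k,y*k
    else: X,Y=x/f,y/f
    D=np.dstack([X*d,-Y*d,-d]); P=(D-E[:3,3])@E[:3,:3]; P[d==0]=9
    return im,P
def cap(n,c0):
    im,P=pts(n); q=P[(np.hypot(P[...,0]-c0[0],P[...,1]-c0[1])<.028)&(P[...,2]>.06)&(P[...,2]<.082)]
    h=np.histogram(q[:,2],np.arange(.06,.083,.002)); print(n,"z hist",h[0])
    for lo,hi in((.062,.069),(.070,.082)):
        w=q[(q[:,2]>lo)&(q[:,2]<hi)]
        if len(w)>20:
            (a,b),r=cv2.minEnclosingCircle((w[:,:2]*1000).astype(np.float32)); print(len(w),"z",np.median(w[:,2]),"mid",a,b,"r",r,"ang",np.degrees(np.arctan2(b/1e3-A[1],a/1e3-A[0])))
    return im
if __name__=="__main__":
    s=arm.get_state(); print(s["clock"],s["tcp_pos"],s["contact_force"])
    t=cap("side",(.5306,-.0063)); w=cap("wrist",(.5306,-.0063))
    r=lambda x:cv2.resize(x,(400,250),interpolation=cv2.INTER_CUBIC)
    save(sys.argv[1],np.hstack([r(t[150:250,270:430]),r(w[180:280,240:400])]))
    t,_=viewer.grab_frame("top"); save("t_"+sys.argv[1],t)
E
python3 look.py c6.png
```

```text
10.2 [ 0.5298 -0.0072  0.0715] [ 0.132  -0.3106 -0.0811]
side z hist [12 19 40 38 16 16 53 51  1  1  0]
106 z 0.06569032578224922 mid 525.47216796875 -8.797381401062012 r 22.895715713500977 ang 130.93160533090642
122 z 0.07363406170375757 mid 525.8375244140625 -8.360742568969727 r 16.05754852294922 ang 130.68651037950232
wrist z hist [  52   59  490  756   41   59 1010  585    0    0    0]
1332 z 0.0661620747616183 mid 526.2224731445312 -9.331094741821289 r 22.023962020874023 ang 130.83618847421434
1654 z 0.07375966529234804 mid 525.955322265625 -9.23036003112793 r 15.915374755859375 ang 130.89593384274693
```

View pics/c6.png

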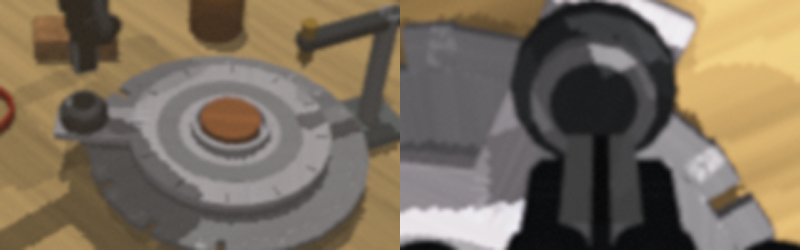

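Both views agree on the cap: its top is at z ≈ 0.0737 (about 4.5 mm in, not sprung) at angle 130.8°, against a target of about 128.7°. It is roughly 2° (5 mm) short, having slipped back during the lift. I'll press again, advance about 5 mm along the tangent and lift quickly.

Request:
servo_tool --moves '[[[1,-2,-2,-25,0,0,0],[1,0,0,-10,0,0,0],[1,0,0,-4,0,0,0],[1,0,0,-1,0,0,0],[1,1.9,1.6,0,0,0,0],[1,1.9,1.6,0,0,0,0],[1,0,0,0,0,0,0],[1,0,0,0,0,0,0]]]'

```text
clock: 11.35
tcp_pos: [0.531, -0.0051, 0.0308]
tcp_rot: [[0.407, 0.913, 0.002], [0.913, -0.407, 0.001], [0.002, 0.001, -1.0]]
contact_force: [-1.5, 2.8, 4.9]
opening: -0.004
```

Request:
servo_tool --moves '[[[1,0,0,40,0,0,0],[1,0,0,0,0,0,0]]]'

```text
clock: 11.6
tcp_pos: [0.5334, -0.0063, 0.0733]
tcp_rot: [[0.407, 0.913, 0.009], [0.913, -0.407, -0.001], [0.003, 0.008, -1.0]]
contact_force: [0.4, -0.1, -0.5]
opening: -0.0
```

```bash
python3 look.py c7.png
```

```text
11.6 [ 0.5334 -0.0063  0.0733] [ 0.4167 -0.051  -0.5293]
side z hist [14 15 44 35 12  9 12 14 42 60  9]
102 z 0.06573642088354284 mid 527.3042602539062 -8.995335578918457 r 22.688800811767578 ang 130.37856902795474
146 z 0.07792086777805524 mid 528.2384033203125 -9.508559226989746 r 18.499732971191406 ang 130.210137669863
wrist z hist [  41   58  485  653   52   50   44   45  470 1181   10]
1225 z 0.06611658673155121 mid 528.1317138671875 -7.7078657150268555 r 22.128238677978516 ang 129.73520510947063
1800 z 0.07829320336606012 mid 528.29150390625 -7.693488121032715 r 16.21409797668457 ang 129.6771427424793
```

The plunger has sprung out: the cap top is back at 0.078 at about 129.7°. I'll back off and do a last check on the bangle.

Request:
servo_tool --moves '[[[1,-5,5,40,0,0,0],[1,-20,20,20,0,0,0],[1,-30,30,0,0,0,0],[1,-50,30,0,0,0,0],[1,-50,30,0,0,0,0],[1,0,0,0,0,0,0],[1,0,0,0,0,0,0]]]'

```text
clock: 12.62
tcp_pos: [0.3751, 0.1089, 0.1286]
tcp_rot: [[0.407, 0.913, -0.0], [0.913, -0.407, -0.0], [-0.001, -0.0, -1.0]]
contact_force: [-0.1, -0.6, -0.1]
opening: 0.0
```

```bash
python3 look.py c8.png; python3 - <<'E'
from look import *
im,P=pts("side"); m=models.trace("side","bangle_center"); viewer.grab_frame("top")
for n in("top","side"):
    viewer.grab_frame(n)
    for r in models.pinpoint(n,"bangle_center"): print(n,r["score"],onz(n,r["xy"],.058))
q=P[(np.hypot(P[...,0]-A[0],P[...,1]-A[1])<.045)&(P[...,2]>.056)&(P[...,2]<.09)]; print("ring/wood zmax",q[:,2].max(),"mid",(q.max(0)+q.min(0))[:2]/2)
t=cv2.imread("pics/t_c8.png")[120:250,220:400]; w=cv2.imread("pics/c8.png")[:, :400]
cv2.imwrite("pics/c9.png",np.hstack([cv2.resize(t,(400,289)),cv2.resize(w,(400,289))]))
E
```

```text
12.625 [0.3751 0.1089 0.1286] [-0.1298 -0.6168 -0.0748]
side z hist [ 7 23 27 50 14  9  8  8 48 57 11]
108 z 0.06609428798665484 mid 527.6262817382812 -7.746054172515869 r 22.131641387939453 ang 129.9162785553707
141 z 0.07791563498180776 mid 529.0343017578125 -6.998627662658691 r 17.974124908447266 ang 129.23098374209798
wrist z hist [0 0 0 0 0 0 0 0 0 0 0]
top 0.91 [ 0.6677 -0.318   0.058 ]
top 0.79 [ 0.6138 -0.1062  0.058 ]
top 0.55 [ 0.3819 -0.1025  0.058 ]
top 0.52 [0.4023 0.0443 0.058 ]
side 0.85 [ 0.6311 -0.3447  0.058 ]
side 0.76 [0.4609 0.0608 0.058 ]
side 0.75 [ 0.3585 -0.1308  0.058 ]
side 0.61 [ 0.6126 -0.099   0.058 ]
side 0.61 [0.3727 0.0126 0.058 ]
ring/wood zmax 0.07139815182454314 mid [ 0.6108 -0.1069]
```

View pics/c9.png

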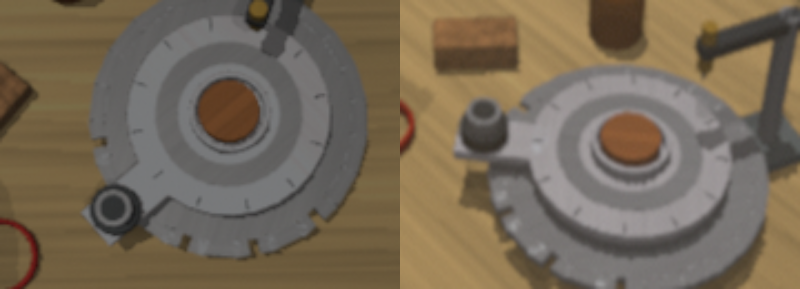

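The top crop shows the arm one notch on, with the cap at (113,208), the vacated start notch at (183,245) and the bangle centred at (229,110). The side crop shows the cap standing proud again.

```bash
python3 -c "from h import *; print(hand_in())"
```

```text
the job is handed in; nothing more can be done
None
```

The job is handed in, with the table locked at the very next notch clockwise. I pressed the plunger fully in with the shut fingertips, dragged the table round by the cap, and let the plunger spring out. `hand_in` reports no verdict, so this rests on my own checks.

**Last checks:**
- **Plunger:** the cap top is back at 0.078 m, which is fully out.
- **Table angle:** the cap turned from about 158.7° to 129.2–129.9°, depending on the view. That suggests 29–30°, and the picture shows the start notch empty next to the arm.
- **Bangle:** the ring lies flat round the wooden centre. Its depth midpoint is within about 1.5 mm of the axis.
- **Clearance:** the arm was clear of everything. The clock read 12.6 s before the last few camera calls.

**What disagreed or failed:**
- **Fingertip position:** the real fingertip was about 40 mm higher than the reported TCP. I found contact from the depth images and the force reading.
- **First release:** it came about 2° short because the table slipped back as I lifted, so the plunger stayed half in. A second press, a 5 mm nudge and a quick lift locked it.
- **Networks:** they also reported the red rings as bangles, which I ignored.

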